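Register a cell carrier and hold the tester's key switch on

TASK

Slide the green carrier of blue cells along the tester's deck until it sits squarely against both yellow stops, the one at the back and the one on the side, and let go of it. Then take the red key from the key stand, work it down past the sticky pins into the keyhole on top of the tester until it is fully home, turn it a quarter turn clockwise (seen from above) to its stop, and finish still gripping the key and holding it turned, because the switch springs back. Leave the carrier against its stops, and the other two keys and everything else on the bench where they are.

Things in the scene. Friction and masses are not known exactly. Their poses are not given: they have to be found in the camera images.
- tester: Cell tester, fixed. Origin on the bench; x points from its open front to its grey housing at the back, y to its left, z up. Aluminium deck: top at z 10 mm, x -125 to 70, y -130 to 130 mm. Housing x 70 to 160, y -130 to 130, top z 85 mm. A carrier against both stops has its centre at x 5, y 50 mm, axes parallel to these.
- back_stop (a point): Middle of the face of the yellow back stop, at x 60, y 0, z 22 mm in the tester's frame, same axes. A fixed bar on the deck, along y from -100 to 110 mm, z 10 to 35 mm; its face looks to -x.
- side_stop (a point): Middle of the face of the yellow side stop on the left, at x 5, y 100, z 22 mm in the tester's frame, same axes. A fixed bar on the deck, along x from -60 to 70 mm, z 10 to 35 mm; its face looks to -y.
- carrier_grip (a point): Middle of the white grip fin of the loose green carrier, 60 mm above the centre of its underside; axes along its edges, started up to 0.2 rad off the tester's. Stands on the deck. Block 110 (x) by 100 (y) by 30 mm tall, about 0.45 kg. Fin 36 (x) by 10 (y), 30 to 80 mm up. Fixed in it two rows of four blue cells at x -40 and 40 mm, 18 mm wide, tops 76 mm up: 62 mm clear in x for the fingers.
- keyhole (a point): Centre of the keyhole's mouth, at x 115, y -70, z 91 mm in the tester's frame, same axes, fixed. Steel collar 40 by 29 mm standing 6 mm above the housing; brass funnel 24 (x) by 15 mm (y) narrowing in 6 mm to a slot 16 (x) by 7 mm (y). Floor of the hole 26 mm below the mouth. Two pairs of sticky sprung pins resist the last 15 mm by up to about 15 N; a small twist to and fro eases them.
- switch (a joint): Angle of the plug under the keyhole, rad: 0 at rest, slot along the keyhole's x; grows clockwise seen from above; stop at 1.57. Sprung back to 0 (0.03 N m at rest, 0.11 at the stop). Turns only with the key within 2 mm of fully home, and keeps the key in while turned. The key has about 0.1 rad of play in it, so turn the key a little past a quarter.
- red_key_bow (a point): Centre of the bow (flat plastic grip) of the loose red key, 60 g, upright in one of the stand's three places. z up. Bow 30 (x) by 10 (y) by 46 mm tall; below it a neck 6 mm across, 20 mm long, then a bit 14 (x) by 5 (y) by 14 mm tall with a rounded nose, tip 57 mm below this point. Same when turned half round. Fully home: this point 31 mm above the keyhole's mouth, x along the keyhole's x.
- stand_top (a point): Middle of the top of the key stand: a fixed black bar 180 (x) by 24 mm (y), top 54 mm above the bench, on a grey foot 200 by 80 by 10 mm. Key places at x -60, 0 and 60 mm: slots 18 (x) by 10 mm, 40 deep, the bow's underside resting on the bar, bow centres 77 mm above the bench, keys' x along the bar.
- blue_key_bow (a point): Centre of the bow of the blue key in the stand, same shape as the red one; leave it.
- yellow_key_bow (a point): Centre of the bow of the yellow key in the stand, same shape as the red one; leave it.
- tape: Roll of brown tape lying flat, 80 mm across, 48 mm tall, origin at the centre of its underside; leave it.
- yellow_carton: Yellow carton 70 (x) by 100 (y) by 60 mm tall, origin at the centre of its underside; leave it.
- screwdriver: Screwdriver lying on the bench, along its x axis; leave it.
- multimeter: Orange and black multimeter lying flat, 150 (x) by 75 (y) by 36 mm tall, origin at the centre of its underside; leave it.
There are look-alikes about, which are no part of the job. Of the things like the part that bears carrier_grip, leave any that is pink; of the rest the larger one is meant.

How it is judged:
By the outcome, as a careful person would: the job done as asked, in the order asked, and still so for the second after the job is handed in, while the arm keeps its last pose, push and grip.
It also fails if it takes over 72 s, if anything falls off the work surface, if the arm or the gripper's body presses on something with over 40 N, if the wrist force passes 120 N, or if a joint passes its speed limit or range.

ROBOT

A 6-joint arm with a two-finger parallel gripper is mounted at the origin on the work surface. World frame = base frame: x ahead of the robot, y to its left, z up, the work surface at z = 0. Lengths are in m, angles in rad, forces in N, time in s.
With the tool pointing down it reaches from about 0.375 to 0.975 m from the base axis. Payload 3.8 kg.
Tool frame: the origin (TCP) lies on the centre line of the jaws, within the pads' length; the fingertips stand 14 mm ahead of it and the grasp point (between the pads) lies 5 mm behind it; z points along the fingers, y is the line along which they close (so a half turn about z gives the same grasp; the last joint's range is limited). The gripper opens to 85 mm and grips with 20 to 120 N. Pads are 22 mm wide; open, the fingers measure 114 mm over their backs; the gripper's body (76 mm by 85 mm) begins 54 mm behind the grasp point. The pads swing forward as they close: fully open they stand 13 mm farther back than shut.
Start: joints at [-1.279, 0.264, 1.604, -0, 1.274, -0.037], TCP at [0.218, -0.639, 0.22] pointing down, gripper open.
Joint ranges: [-2.63, 2.63], [-0.94, 2.18], [0.31, 2.57], [-1.31, 4.45], [0, 2.66], [-2.55, 2.55]. Speed limits (rad/s): [2.57, 2.57, 3.14, 3.14, 3.14, 3.14].

INTERFACE

Orientations are given as a rotation vector (axis times angle).
In Python, from workcell import bot, eyes, spot_in gives the robot as it stands.
- The arm moves only by the tool carry_out, never from a script. Its argument "series" is text: rows parted by semicolons, each of 4 numbers parted by spaces: the shift along the world's x, y, z in m, then the turn about the world's z in degrees. In form: tx ty tz roll; .... A call has 1 to 20 rows; each row shifts and turns the commanded pose from where the row before left it; what a row does not reach is not made up. A row lasts 1/8 s, in which the tool goes at most 62.5 mm and 10.7 degrees, less where a joint would pass 70% of its speed; a pose out of reach is approached as far as the arm can. A call is refused whole if a number of a shift passes 0.0625 or a number of a turn 10.7, either way. A call with a gripper value outside its range is refused whole. "jaw" is the gripper command: -1 is shut, 1 is fully open, values between are in proportion, set as the call begins (left out, the last holds). The fingers move at their own pace and stop on an object; "grip_force" is the grip in N (left out, the last holds). Time passes only in rows, so rows that do not move let the fingers close. It gives the time, the measured TCP pose, the force, the opening and the grip force at its end, in the units of the state.
- bot.read_state(): the state, without advancing time (a new reading comes with each control period).
- eyes.read_camera(name): name is "scene" or "side" or "wrist"; returns (picture, depth): 384x512x3 uint8, blue, green, red; 384x512 float32, m along the optical axis (not along the pixel's ray), 0 where there is no reading.
- eyes.get_calibration(name): a dict with "K" (3x3 intrinsics, pixels), "position" and "rotation" of the camera in the world; the wrist camera has in their place "T_tool_cam" (4x4, takes a point from camera to tool coordinates, whose origin is the TCP and whose axes are the flange's). Camera axes: x right, y down, z forward; pixel columns grow to the right and rows downward; lengths in m; the calibration is good to about 2 mm. A picture is of the moment at which its call begins: read the wrist's pose just before it. get_calibration takes no time and is no camera call.
- bot.finish_job(): hands the job in; it is judged then, once.
Trained networks look in the newest picture that a camera, given by its name, has taken for a name from the list of things; names that differ only in an ending like _2 or _b are one class to them, and where a whole thing is asked for, a point or a joint stands for the part that bears it (a point fixed in the world has none). Each returns a list of dicts, best first, with "score" (0 to 1); they miss things now and then, are a little off and sometimes report something else, mostly with a low value. They report only what shows in the picture. A call takes as long as a camera call. They do not tell look-alikes from the thing itself.
- spot_in(camera, target): "rect" ([centre column, centre row, width, height] in pixels, round what is visible of it).
The state is a dict: "time": time; "q": joint angles; "joint_vel": joint speeds; "joint_torque": joint torques, N m; "tool_pos": TCP position; "tcp_rot": TCP orientation; "wrist_force": force on the tool from outside, world axes, zero at the start; "torque": the same for the moment, N m; "width": opening from 0.0 (shut) to 1.0 (fully open); "grip_force": force on a finger pad.
Only numpy, scipy, OpenCV 4.12 (cv2) and the standard library are available. Lean on these libraries where they do the work, as an engineer would, in place of code of your own. Each camera call takes 0.05 s, during which the arm holds its last target. There are 200 camera calls.

## Working session

There is one attempt and no reset: what is moved stays moved. The work goes in short steps, Python scripts to look and compute and a tool call to move; the robot and the scene stay as the last step left them, time stands still between calls to the robot, and variables do not carry over. Pictures are saved under pics/ and viewed, at most 10 in all, crops included, and the job is handed in when it is done.

Besides the shell and the picture viewer there is one more tool, called after ">>>" by a JSON object that holds its "op" and its "data". carry_out: Moves the arm, as the interface text tells. Its arguments: {"type":"object","properties":{"series":{"type":"string"},"jaw":{"type":"number"},"grip_force":{"type":"number"}},"required":["series"]}

```bash
mkdir -p pics
cat > h.py <<'E'
import numpy as np, cv2
from scipy.spatial.transform import Rotation as R
from workcell import bot, eyes, spot_in
def cam(name):
    s=bot.read_state(); im,d=eyes.read_camera(name); c=eyes.get_calibration(name)
    if 'T_tool_cam' in c:
        T=np.eye(4);T[:3,:3]=R.from_rotvec(s['tcp_rot']).as_matrix();T[:3,3]=s['tool_pos'];T=T@np.array(c['T_tool_cam'])
    else:
        T=np.eye(4);r=np.array(c['rotation']);T[:3,:3]=r if r.shape==(3,3) else R.from_rotvec(r).as_matrix();T[:3,3]=c['position']
    return im,d,np.array(c['K']),T
def cloud(d,K,T):
    v,u=np.mgrid[:d.shape[0],:d.shape[1]]
    p=np.stack([(u-K[0,2])/K[0,0]*d,(v-K[1,2])/K[1,1]*d,d],-1)
    P=p@T[:3,:3].T+T[:3,3]; P[d<=0]=np.nan
    return P
E
python3 - <<'E'
from h import *
ims=[]
for n in ['scene','side','wrist']:
    im,d,K,T=cam(n); np.savez(n,im=im,d=d,K=K,T=T); ims.append(im)
    P=cloud(d,K,T); print(n,T[:3,3].round(3),T[:3,2].round(2))
    for t in ['carrier_grip','red_key_bow','blue_key_bow','yellow_key_bow','stand_top','tester']:
        for r in spot_in(n,t)[:4]:
            x,y=map(int,r['rect'][:2]);x=min(max(x,0),511);y=min(max(y,0),383)
            print(t,round(r['score'],2),np.round(r['rect']),P[y,x].round(3))
print(bot.read_state())
cv2.imwrite('pics/a.png',cv2.resize(ims[0],(800,600)));cv2.imwrite('pics/b.png',cv2.resize(ims[1],(800,600)))
E
```

```text
scene [1.11  0.66  0.796] [-0.51 -0.58 -0.63]
carrier_grip 0.81 [376. 216.  40.  40.] [0.272 0.27  0.033]
carrier_grip 0.78 [285. 212.  41.  42.] [0.503 0.098 0.059]
carrier_grip 0.53 [281. 173.  18.  21.] [ 0.342 -0.086  0.03 ]
red_key_bow 0.4 [199. 172.  11.  17.] [ 0.607 -0.219  0.081]
blue_key_bow 0.57 [401. 271.  61.  39.] [0.406 0.447 0.033]
yellow_key_bow 0.44 [211. 163.   9.  13.] [ 0.552 -0.221  0.093]
stand_top 0.83 [214. 180.  54.  34.] [ 0.55  -0.22   0.019]
tester 0.79 [280. 239. 123.  83.] [0.611 0.185 0.086]
side [ 0.393 -0.941  0.862] [ 0.1   0.76 -0.64]
carrier_grip 0.98 [190. 164.  37.  32.] [0.27  0.221 0.055]
carrier_grip 0.87 [208. 230.  33.  29.] [ 0.326 -0.1    0.026]
carrier_grip 0.68 [255. 182.  34.  36.] [0.493 0.089 0.055]
carrier_grip 0.52 [268. 185.  94.  70.] [0.533 0.05  0.065]
red_key_bow 0.66 [305. 238.  11.  15.] [ 0.596 -0.228  0.093]
blue_key_bow 0.63 [264. 248.   9.  22.] [ 0.485 -0.236  0.075]
yellow_key_bow 0.48 [286. 242.  13.  16.] [ 0.543 -0.231  0.087]
stand_top 0.61 [283. 259.  70.  33.] [ 0.539 -0.24   0.026]
tester 0.74 [267. 183.  89.  69.] [0.528 0.043 0.08 ]
wrist [ 0.29  -0.615  0.374] [-0.28 -0.09 -0.96]
{'time': 1.05, 'q': array([-1.27888065e+00,  2.63887889e-01,  1.60399327e+00,  2.43226697e-05,
        1.27369961e+00, -3.69364288e-02]), 'joint_vel': array([ 4.11392871e-05,  5.50394823e-04,  2.16763233e-04,  7.77551331e-04,
       -6.39957869e-04, -8.69945802e-04]), 'joint_torque': array([ 6.90639736e-04, -5.15078974e+01, -3.67735398e+01, -1.71067809e-04,
        7.45165271e-04,  2.13676407e-05]), 'tool_pos': array([ 0.2179785 , -0.63883422,  0.22049153]), 'tcp_rot': array([3.09921343e+00, 5.14222740e-01, 3.86092248e-05]), 'wrist_force': array([-0.31475992,  0.92553204,  0.28549909]), 'torque': array([ 0.02964423, -0.03430024, -0.02147228]), 'grip_force': 0.0, 'width': 0.9987440090558491}
```

View pics/a.png

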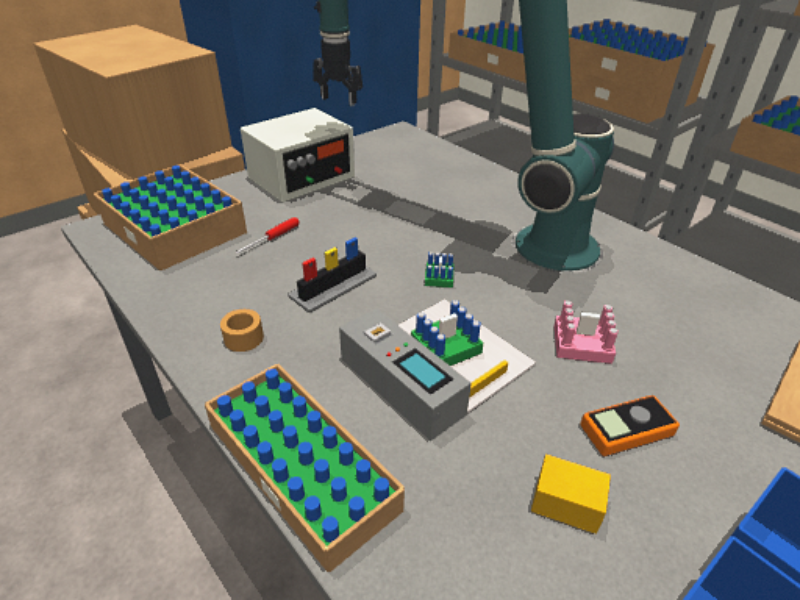

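View pics/b.png

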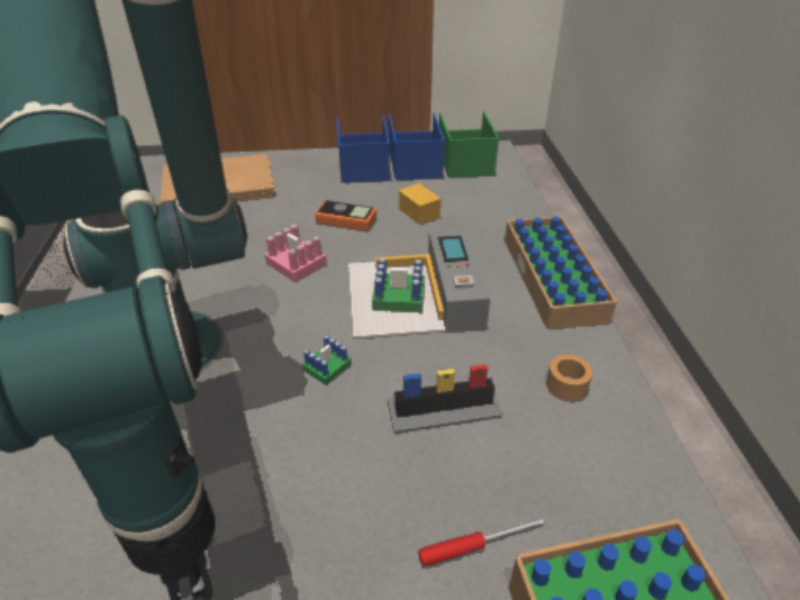

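The scene view shows the green carrier on the deck (~445,335), the pink one (590,335), a small look-alike (440,270), and the red key at the left end of the stand (310,270). The side view agrees: the red key is at (478,377). Next I measure the tester pose and the stand from the depth data.

Run:
```python
from h import *
for n in ['scene','side']:
    f=np.load(n+'.npz'); P=cloud(f['d'],f['K'],f['T']); 
    print(n,'bench z',np.nanmedian(P[...,2][(abs(P[...,0]-.45)<.1)&(abs(P[...,1]+.35)<.05)]))
    m=(P[...,2]>.078)&(P[...,2]<.089)&(P[...,0]>.52)&(P[...,0]<.8)&(P[...,1]>-.15)&(P[...,1]<.3)
    m=cv2.morphologyEx(m.astype(np.uint8),cv2.MORPH_OPEN,np.ones((3,3)))
    k,l,s,c=cv2.connectedComponentsWithStats(m); i=1+s[1:,4].argmax()
    Q=P[l==i]; print('housing',cv2.minAreaRect(Q[:,:2].astype(np.float32)*1000),np.median(Q[:,2]),len(Q))
    hsv=cv2.cvtColor(f['im'],cv2.COLOR_BGR2HSV); H,S,V=hsv[...,0],hsv[...,1],hsv[...,2]
    reg=(abs(P[...,0]-.55)<.12)&(abs(P[...,1]+.22)<.08)&(P[...,2]>.055)
    for nm,a in [('red',(H<6)|(H>174)),('yel',(H>20)&(H<34)),('blu',(H>105)&(H<125))]:
        Q=P[reg&a&(S>120)&(V>60)]; print(nm,len(Q),np.median(Q,0).round(3),Q.min(0).round(3),Q.max(0).round(3)) if len(Q) else 0
    reg=(abs(P[...,0]-.5)<.12)&(abs(P[...,1]-.1)<.15)
    Q=P[reg&(H>45)&(H<75)&(S>100)&(P[...,2]>.034)&(P[...,2]<.046)]; print('green',cv2.minAreaRect(Q[:,:2].astype(np.float32)*1000),len(Q))
    Q=P[reg&(S<60)&(V>110)&(P[...,2]>.055)&(P[...,2]<.095)&(P[...,0]<.54)];print('fin',np.median(Q,0).round(3),Q.min(0).round(3),Q.max(0).round(3),len(Q))
```

```text
scene bench z 0.00021681238053034013
housing ((626.7591552734375, 109.18356323242188), (92.10954284667969, 263.1372375488281), 0.4332655072212219) 0.08505760832647552 2086
red 99 [ 0.608 -0.219  0.08 ] [ 0.589 -0.229  0.056] [ 0.621 -0.213  0.101]
yel 99 [ 0.55  -0.223  0.079] [ 0.531 -0.233  0.056] [ 0.563 -0.218  0.102]
blu 83 [ 0.488 -0.227  0.081] [ 0.471 -0.237  0.056] [ 0.503 -0.222  0.101]
green ((498.2018127441406, 94.59605407714844), (110.14639282226562, 98.7472152709961), 85.73084259033203) 315
fin [0.496 0.097 0.085] [0.443 0.045 0.055] [0.539 0.143 0.091] 199
side bench z 0.0010449243364127891
housing ((625.0029296875, 108.11160278320312), (91.2072982788086, 264.9202575683594), 0.12883980572223663) 0.08599198393706353 1013
red 128 [ 0.602 -0.227  0.082] [ 0.589 -0.233  0.056] [ 0.617 -0.217  0.104]
yel 135 [ 0.543 -0.231  0.083] [ 0.529 -0.235  0.057] [ 0.559 -0.222  0.104]
blu 112 [ 0.482 -0.236  0.081] [ 0.47  -0.24   0.055] [ 0.496 -0.228  0.104]
green ((493.6724548339844, 87.98464965820312), (93.37540435791016, 103.62255859375), 78.0543212890625) 254
fin [0.493 0.091 0.085] [0.441 0.045 0.055] [0.539 0.144 0.094] 192
```

>>> {"op": "carry_out", "data": {"series": "0.0175 0.046 0.004 9.75;0.0175 0.046 0.004 9.75;0.0175 0.046 0.004 9.75;0.0175 0.046 0.004 9.75;0.0175 0.046 0.004 9.75;0.0175 0.046 0.004 9.75;0.0175 0.046 0.004 9.75;0.0175 0.046 0.004 9.75;0.0175 0.046 0.004 9.75;0.0175 0.046 0.004 9.75;0.0175 0.046 0.004 9.75;0.0175 0.046 0.004 9.75;0.0175 0.046 0.004 9.75;0.0175 0.046 0.004 9.75;0.0175 0.046 0.004 9.75;0.0175 0 0 9.75;0 0 0 0;0 0 0 0", "jaw": 0.2}}

```text
time: 3.3
tool_pos: [0.4973, 0.0508, 0.2803]
tcp_rot: [-0.147, -3.137, 0.0]
wrist_force: [-1.4, 0.1, -0.7]
width: 0.599
grip_force: 0.0
```

Run:
```python
from h import *
s=bot.read_state();print(s['q'].round(3),s['tool_pos'].round(4),s['wrist_force'])
im,d,K,T=cam('wrist'); np.savez('w1',im=im,d=d,K=K,T=T); P=cloud(d,K,T)
hsv=cv2.cvtColor(im,cv2.COLOR_BGR2HSV); H,S,V=hsv[...,0],hsv[...,1],hsv[...,2]
reg=(abs(P[...,0]-.5)<.1)&(abs(P[...,1]-.1)<.12)
def big(m,o=3):
    m=cv2.morphologyEx(m.astype(np.uint8),cv2.MORPH_OPEN,np.ones((o,o)));k,l,s,c=cv2.connectedComponentsWithStats(m);return l==1+s[1:,4].argmax()
def rep(n,m):
    Q=P[m];print(n,len(Q),cv2.minAreaRect(Q[:,:2].astype(np.float32)*1000),np.median(Q,0).round(4))
rep('green',reg&(H>40)&(H<80)&(S>100)&(P[...,2]>.034)&(P[...,2]<.046))
rep('fin',big(reg&(S<70)&(V>110)&(P[...,2]>.083)&(P[...,2]<.097)))
rep('housing',big((P[...,2]>.079)&(P[...,2]<.0885)&(P[...,0]>.56)))
y=(H>18)&(H<35)&(S>120)&(P[...,2]>.030)&(P[...,2]<.038)
rep('stops',y); rep('backstop',y&(P[...,0]>.568)); rep('sidestop',y&(P[...,1]>.2)&(P[...,0]<.56))
b=reg&(H>100)&(H<130)&(S>100)&(P[...,2]>.08)
rep('cells',b)
cv2.imwrite('pics/c.png',cv2.resize(im,(800,600)))
```

```text
[ 0.052 -0.104  1.89  -0.     1.357 -1.425] [0.4973 0.0508 0.2803] [-1.44884873  0.09338422 -0.70015209]
green 3397 ((492.9717712402344, 95.66362762451172), (99.34798431396484, 109.12867736816406), 78.69346618652344) [0.4887 0.0888 0.04  ]
fin 2163 ((589.49267578125, 100.03826141357422), (20.775671005249023, 239.9120330810547), 0.3777489960193634) [0.5887 0.0927 0.0849]
housing 8956 ((624.0634765625, 110.29878997802734), (91.26448059082031, 260.4354248046875), 0.2299802303314209) [0.6144 0.0999 0.0851]
stops 1974 ((632.8720092773438, 99.47506713867188), (306.3292236328125, 663.4649658203125), 13.315582275390625) [0.5709 0.1965 0.0348]
backstop 1280 ((677.23095703125, 115.0797119140625), (229.31724548339844, 645.0914306640625), 4.140904903411865) [0.5746 0.1323 0.0347]
sidestop 652 ((504.68011474609375, 214.64744567871094), (110.6297607421875, 10.9983491897583), 0.2746385931968689) [0.5007 0.2138 0.0348]
cells 647 ((486.3443298339844, 64.37433624267578), (151.52902221679688, 96.50676727294922), 78.69139862060547) [0.4897 0.0934 0.0851]
```

View pics/c.png

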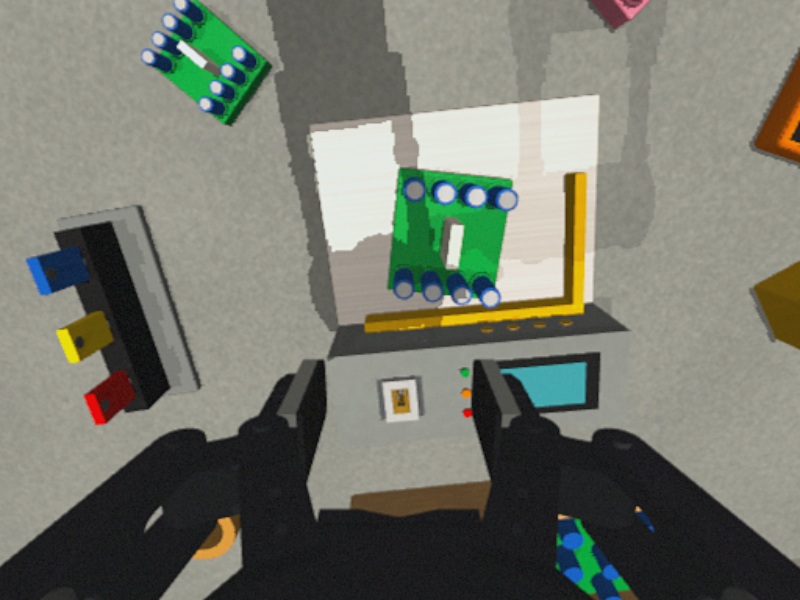

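The carrier is at the upper centre, turned about 11°, with its fin at (455,243). The stops form an L to its right and below, and the keyhole is at (400,400). I'll check the fin and keyhole positions numerically.

Run:
```python
from h import *
f=np.load('w1.npz'); im,d,K,T=[f[k] for k in('im','d','K','T')]; P=cloud(d,K,T)
u,v=292,155
print(P[v,u].round(4))
m=np.zeros(d.shape,bool); m[130:180,275:305]=1; m&=(P[...,2]>.086)&(P[...,2]<.095)
Q=P[m]; print('fin',len(Q),cv2.minAreaRect(Q[:,:2].astype(np.float32)*1000),np.median(Q,0).round(4))
m=np.zeros(d.shape,bool); m[238:274,238:275]=1; m&=(P[...,2]>.0885)&(P[...,2]<.096)
Q=P[m]; print('collar',len(Q),cv2.minAreaRect(Q[:,:2].astype(np.float32)*1000),np.median(Q,0).round(4))
```

```text
[0.4896 0.0975 0.0904]
fin 246 ((485.1852111816406, 100.17379760742188), (20.506216049194336, 50.62923049926758), 84.4652328491211) [0.4919 0.0952 0.0898]
collar 451 ((624.1387939453125, 40.26679229736328), (28.929168701171875, 41.53689956665039), 89.95890045166016) [0.6236 0.0405 0.0907]
```

>>> {"op": "carry_out", "data": {"series": "-0.0025 0.0225 -0.02 -3;-0.0025 0.0225 -0.03 -3;0 0 -0.04 0;0 0 -0.04 0;0 0 -0.035 0;0 0 -0.025 0;0 0 -0.015 0;0 0 -0.01 0;0 0 0 0;0 0 0 0"}}

```text
time: 4.6
tool_pos: [0.4939, 0.0963, 0.0665]
tcp_rot: [0.306, 3.125, 0.001]
wrist_force: [0.1, -0.3, -0.2]
width: 0.605
grip_force: 0.0
```

>>> {"op": "carry_out", "data": {"series": "0 0 0 0;0 0 0 0;0 0 0 0;0 0 0 0;0 0 0 0", "jaw": -1, "grip_force": 30}}

```text
time: 5.22
tool_pos: [0.4932, 0.0961, 0.0659]
tcp_rot: [0.305, 3.126, -0.0]
wrist_force: [-0.8, -1.9, 3.3]
width: 0.105
grip_force: 35.2
```

>>> {"op": "carry_out", "data": {"series": "0 0.008 0 3;0 0.008 0 3;0 0.01 0 3;0 0.01 0 2.4;0.004 0.01 0 0;0.006 0.008 0 0;0.005 0.005 0 0;0 0 0 0;0 0 0 0"}}

```text
time: 6.35
tool_pos: [0.507, 0.1562, 0.0659]
tcp_rot: [0.01, -3.14, -0.001]
wrist_force: [-3.0, -2.6, 9.5]
width: 0.11
grip_force: 36.0
```

>>> {"op": "carry_out", "data": {"series": "0.0015 0 0 0;0.0015 0 0 0;0.0015 0 0 0;0 0 0 0;0 0 0 0"}}

```text
time: 6.98
tool_pos: [0.5094, 0.1565, 0.0659]
tcp_rot: [0.009, -3.136, -0.001]
wrist_force: [-8.6, -1.5, 13.2]
width: 0.104
grip_force: 36.6
```

>>> {"op": "carry_out", "data": {"series": "0 0.0015 0 0;0 0.0015 0 0;0 0.0015 0 0;0 0 0 0;0 0 0 0"}}

```text
time: 7.6
tool_pos: [0.5115, 0.1599, 0.0658]
tcp_rot: [0.01, -3.14, 0.001]
wrist_force: [-2.5, -5.9, 8.7]
width: 0.099
grip_force: 36.0
```

>>> {"op": "carry_out", "data": {"series": "0.002 0.001 0 0;0.002 0.001 0 0;0.002 0.001 0 0;0 0 0 0;0 0 0 0"}}

```text
time: 8.22
tool_pos: [0.512, 0.1601, 0.0661]
tcp_rot: [0.011, -3.128, 0.01]
wrist_force: [-18.8, -13.6, 27.5]
width: 0.107
grip_force: 38.4
```

```bash
cat > chk.py <<'E'
from h import *
import sys
s=bot.read_state();print(s['tool_pos'].round(4),s['wrist_force'].round(1),s['torque'].round(2))
for n in sys.argv[1:]:
    im,d,K,T=cam(n);P=cloud(d,K,T)
    cv2.imwrite('pics/last_%s.png'%n,im)
    hsv=cv2.cvtColor(im,cv2.COLOR_BGR2HSV); H,S,V=hsv[...,0],hsv[...,1],hsv[...,2]
    reg=(abs(P[...,0]-.5)<.12)&(abs(P[...,1]-.14)<.12)
    def rep(t,m):
        m=cv2.morphologyEx(m.astype(np.uint8),cv2.MORPH_OPEN,np.ones((2,2)))>0
        Q=P[m]
        if len(Q)>5: print(n,t,len(Q),cv2.minAreaRect(Q[:,:2].astype(np.float32)*1000),(Q.min(0)*1000).round(1),(Q.max(0)*1000).round(1))
    rep('green',reg&(H>40)&(H<80)&(S>100)&(P[...,2]>.034)&(P[...,2]<.046))
    y=(H>18)&(H<35)&(S>120)&(P[...,2]>.030)&(P[...,2]<.038)&(P[...,0]<.6)&(P[...,1]<.24)
    rep('back',y&(P[...,0]>.565)&(P[...,1]<.2));rep('side',y&(P[...,1]>.2)&(P[...,0]<.555))
E
python3 chk.py wrist scene
```

```text
[0.512  0.1601 0.0661] [-18.8 -13.6  27.5] [-2.35  2.99 -0.07]
wrist green 10957 ((485.563720703125, 182.9830780029297), (136.1047821044922, 68.54129791259766), 48.474002838134766) [nan nan nan] [nan nan nan]
wrist back 1301 ((542.3185424804688, 80.98087310791016), (57.7771110534668, 155.99334716796875), 15.032645225524902) [nan nan nan] [nan nan nan]
wrist side 1593 ((512.36572265625, 210.5901641845703), (120.94844055175781, 37.30778503417969), 12.33663558959961) [nan nan nan] [nan nan nan]
scene green 248 ((490.90447998046875, 170.11825561523438), (68.23224639892578, 93.85681915283203), 48.154884338378906) [nan nan nan] [nan nan nan]
scene side 108 ((501.9216003417969, 216.4185791015625), (98.49079132080078, 7.626688003540039), 0.9942474961280823) [452.7 212.5  18.8] [551.1 220.7  37.7]
```

>>> {"op": "carry_out", "data": {"series": "-0.0025 -0.0015 0 0;-0.001 -0.0005 0 0;0 0 0 0"}}

```text
time: 8.7
tool_pos: [0.5117, 0.16, 0.0658]
tcp_rot: [0.01, -3.135, 0.004]
wrist_force: [-9.3, -7.9, 15.8]
width: 0.106
grip_force: 36.9
```

>>> {"op": "carry_out", "data": {"series": "0 0 0 0;0 0 0 0;0 0 0.01 0;0 0 0.03 0;0 0 0.05 0;0 0 0.06 0;-0.01 -0.02 0.04 0;0 0 0 0;0 0 0 0", "jaw": 0}}

```text
time: 9.82
tool_pos: [0.5047, 0.1408, 0.2552]
tcp_rot: [0.006, -3.141, -0.001]
wrist_force: [-0.6, 0.3, -1.0]
width: 0.497
grip_force: 0.0
```

```bash
sed -i 's/m=cv2.morphologyEx(m.astype/m=cv2.morphologyEx((m\&(d>0)).astype/; s/Q=P\[m\]/Q=P[m\&(d>0)]/' chk.py; python3 chk.py wrist; python3 -c "
import cv2;im=cv2.imread('pics/last_wrist.png');cv2.imwrite('pics/d.png',cv2.resize(im[80:320,130:430],(750,600),interpolation=2))"
```

```text
[0.5047 0.1408 0.2552] [-0.6  0.3 -1. ] [-0.01  0.01  0.01]
wrist green 3802 ((513.423828125, 162.1827392578125), (112.42618560791016, 99.91024780273438), 0.2449679970741272) [457.  112.2  29.7] [569.7 212.3  90.9]
wrist back 743 ((565.5861206054688, 104.72125244140625), (29.162612915039062, 187.0740966796875), 0.37147656083106995) [550.9  11.2  32.4] [580.7 198.3  86.1]
wrist side 523 ((507.6044006347656, 219.21499633789062), (113.248779296875, 15.988412857055664), 0.8791628479957581) [451.1 210.4   8. ] [564.1 226.9  37.1]
```

View pics/d.png

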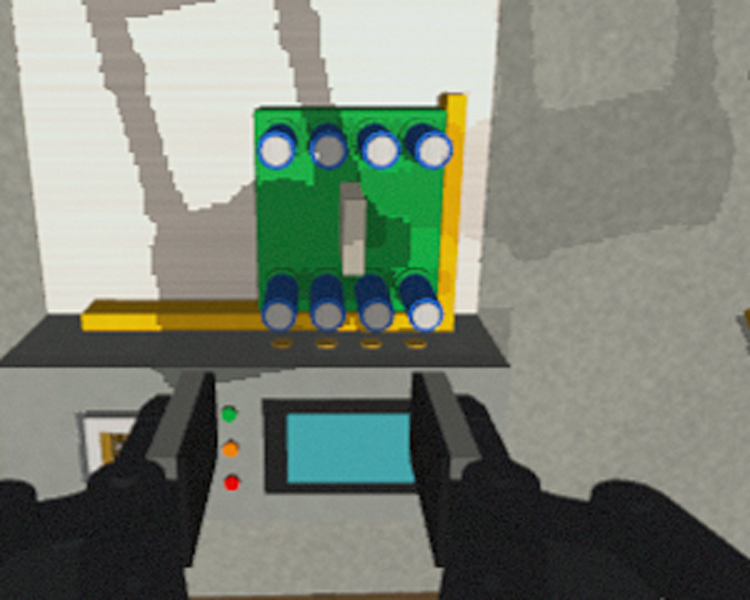

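The carrier is square in the corner, touching both yellow bars, with its fin parallel to the side stop. Now to the key stand.

>>> {"op": "carry_out", "data": {"series": "0.018 -0.045 0 0.5;0.018 -0.045 0 0.5;0.018 -0.045 0 0.5;0.018 -0.045 0 0.5;0.018 -0.045 0 0.5;0.018 -0.045 0 0.5;0.018 -0.045 0 0.5;0.018 -0.045 0 0.5;0 0 0 0;0 0 0 0;0 0 0 0"}}

```text
time: 11.25
tool_pos: [0.6485, -0.2178, 0.2545]
tcp_rot: [0.118, -3.138, -0.002]
wrist_force: [-0.2, -0.5, 0.3]
width: 0.5
grip_force: 0.0
```

```bash
cat > keys.py <<'E'
from h import *
s=bot.read_state();print(s['q'].round(3),s['tool_pos'].round(4),s['tcp_rot'].round(3))
im,d,K,T=cam('wrist');P=cloud(d,K,T)
cv2.imwrite('pics/keys.png',cv2.resize(im,(800,600)))
hsv=cv2.cvtColor(im,cv2.COLOR_BGR2HSV); H,S,V=hsv[...,0],hsv[...,1],hsv[...,2]
reg=(d>0)&(abs(P[...,0]-.55)<.12)&(abs(P[...,1]+.22)<.06)&(P[...,2]>.056)
for nm,a in [('red',(H<6)|(H>174)),('yel',(H>20)&(H<34)),('blu',(H>105)&(H<125))]:
    m=reg&a&(S>100)&(V>40)
    for t,mm in [('all',m),('top',m&(P[...,2]>.0965))]:
        Q=P[mm]
        if len(Q)>5: print(nm,t,len(Q),np.median(Q,0).round(4),cv2.minAreaRect(Q[:,:2].astype(np.float32)*1000))
m=(d>0)&(abs(P[...,0]-.55)<.13)&(abs(P[...,1]+.22)<.06)&(abs(P[...,2]-.054)<.004)
Q=P[m];print('bar',len(Q),cv2.minAreaRect(Q[:,:2].astype(np.float32)*1000))
m=(d>0)&(abs(P[...,0]-.624)<.035)&(abs(P[...,1]-.04)<.03)&(abs(P[...,2]-.091)<.0025)
Q=P[m]
if len(Q)>5:print('collar',len(Q),cv2.minAreaRect(Q[:,:2].astype(np.float32)*1000))
E
python3 keys.py
```

```text
[-0.361  0.265  1.541  0.     1.338 -2.007] [ 0.6485 -0.2178  0.2545] [ 1.180e-01 -3.138e+00 -2.000e-03]
red all 288 [ 0.6026 -0.2225  0.0999] ((603.413330078125, -222.40785217285156), (30.121065139770508, 9.822579383850098), 4.116660118103027)
red top 280 [ 0.6031 -0.2224  0.0999] ((603.4904174804688, -222.39105224609375), (29.962228775024414, 9.822579383850098), 4.069731712341309)
yel all 334 [ 0.544  -0.2268  0.0998] ((543.6597900390625, -226.9217987060547), (29.919193267822266, 9.358802795410156), 4.632453918457031)
yel top 317 [ 0.5433 -0.2269  0.0998] ((543.3161010742188, -226.88528442382812), (29.231037139892578, 9.243035316467285), 4.116992473602295)
blu all 345 [ 0.4952 -0.2298  0.0996] ((567.8478393554688, -197.65538024902344), (186.6315155029297, 19.768211364746094), 20.94011116027832)
blu top 253 [ 0.4913 -0.2298  0.1   ] ((567.8167724609375, -197.54591369628906), (186.63760375976562, 19.742809295654297), 20.862499237060547)
bar 2153 ((550.7761840820312, -226.19677734375), (165.8126983642578, 24.013334274291992), 4.140921592712402)
collar 754 ((624.6729125976562, 39.78374481201172), (40.212398529052734, 31.492050170898438), 0.9436461329460144)
```

View pics/keys.png

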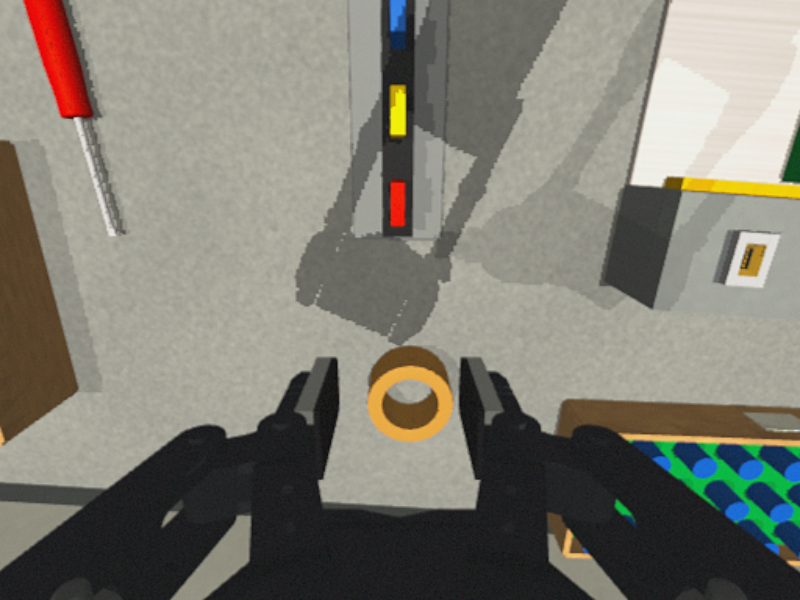

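The wrist view shows the red key at (398,204) at the near end of the bar, with the keyhole at right (752,260). The measured top size of 30 x 10 mm at z 0.100 matches the spec.

>>> {"op": "carry_out", "data": {"series": "-0.0225 -0.0025 -0.03 0;-0.0225 -0.002 -0.03 0;0 0 -0.04 0;0 0 -0.035 0;0 0 -0.025 0;0 0 -0.013 0;0 0 -0.007 0;0 0 0 0;0 0 0 0"}}

```text
time: 12.42
tool_pos: [0.6049, -0.2242, 0.0768]
tcp_rot: [-0.116, 3.137, -0.001]
wrist_force: [-0.7, -0.1, -0.2]
width: 0.499
grip_force: 0.0
```

>>> {"op": "carry_out", "data": {"series": "0 0 0 0;0 0 0 0;0 0 0 0;0 0 0 0;0 0 0 0", "jaw": -1, "grip_force": 60}}

```text
time: 13.05
tool_pos: [0.6044, -0.2242, 0.0763]
tcp_rot: [-0.116, 3.138, -0.001]
wrist_force: [-0.9, -1.6, 5.1]
width: 0.099
grip_force: 62.1
```

>>> {"op": "carry_out", "data": {"series": "0 0 0.01 0;0 0 0.02 0;0 0 0.03 0;0 0 0.04 0;0 0 0.02 0;0.0035 0.044 0 -0.65;0.0035 0.044 0 -0.65;0.0035 0.044 0 -0.65;0.0035 0.044 0 -0.65;0.0035 0.044 0 -0.65;0.0035 0.044 0 -0.65;0 0 0 0;0 0 0 0;0 0 0 0"}}

```text
time: 14.8
tool_pos: [0.6248, 0.039, 0.1954]
tcp_rot: [0.008, -3.141, 0.001]
wrist_force: [-0.0, 0.1, -0.3]
width: 0.099
grip_force: 61.4
```

Run:
```python
from h import *
s=bot.read_state();print(s['q'].round(3),s['tool_pos'].round(4),s['tcp_rot'].round(4),s['wrist_force'].round(1),s['width'])
ims=[]
for n in ['wrist','side','scene']:
    im,d,K,T=cam(n);P=cloud(d,K,T);np.savez('k_'+n,im=im,d=d,K=K,T=T)
    hsv=cv2.cvtColor(im,cv2.COLOR_BGR2HSV); H,S,V=hsv[...,0],hsv[...,1],hsv[...,2]
    m=(d>0)&(abs(P[...,0]-.624)<.05)&(abs(P[...,1]-.04)<.05)&(P[...,2]>.13)&((H<6)|(H>174))&(S>100)&(V>40)
    Q=P[m]
    if len(Q)>5: print(n,'red',len(Q),np.median(Q,0).round(4),Q.min(0).round(4),Q.max(0).round(4),cv2.minAreaRect(Q[:,:2].astype(np.float32)*1000))
    m=(d>0)&(abs(P[...,0]-.624)<.035)&(abs(P[...,1]-.04)<.03)&(abs(P[...,2]-.091)<.003)
    Q=P[m]
    if len(Q)>5: print(n,'collar',len(Q),cv2.minAreaRect(Q[:,:2].astype(np.float32)*1000))
    # project nominal keyhole and crop
    p=T[:3,:3].T@(np.array([.6245,.040,.12])-T[:3,3]);u=int(K[0,0]*p[0]/p[2]+K[0,2]);v=int(K[1,1]*p[1]/p[2]+K[1,2]);print(u,v)
    u=min(max(u,50),461);v=min(max(v,60),323)
    ims.append(cv2.resize(im[v-60:v+60,u-50:u+50],(260,312),interpolation=2))
cv2.imwrite('pics/e.png',np.hstack(ims))
```

```text
[ 0.023  0.189  1.742 -0.     1.211 -1.553] [0.6248 0.039  0.1954] [ 7.5000e-03 -3.1412e+00  6.0000e-04] [-0.   0.1 -0.3] 0.09860056302607835
wrist red 1373 [0.6148 0.0393 0.2186] [0.6085 0.0341 0.1748] [0.6392 0.0448 0.2313] ((623.8759765625, 39.35626220703125), (10.677312850952148, 30.641117095947266), 89.535400390625)
wrist collar 882 ((624.7957763671875, 40.39836883544922), (29.06548309326172, 40.219390869140625), 89.83103942871094)
255 192
side red 72 [0.6203 0.0344 0.1923] [0.6091 0.0307 0.1765] [0.6365 0.0399 0.2199] ((622.8665771484375, 34.38886260986328), (8.210009574890137, 27.129812240600586), 82.18262481689453)
side collar 81 ((622.0046997070312, 43.06492614746094), (58.98633575439453, 60.544586181640625), 80.40083312988281)
296 171
scene red 104 [0.6342 0.0431 0.1912] [0.6131 0.0341 0.1664] [0.6428 0.0487 0.2205] ((627.7276611328125, 41.445213317871094), (12.915240287780762, 29.13446617126465), 82.35095977783203)
scene collar 88 ((628.6334838867188, 42.884521484375), (40.05442810058594, 46.116249084472656), 82.5354995727539)
241 203
```

View pics/e.png

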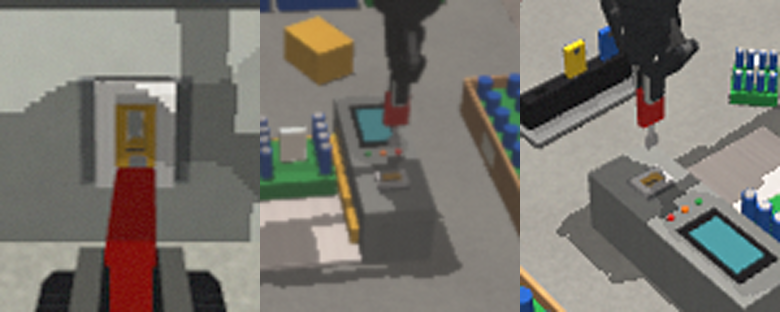

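The key hangs upright just over the keyhole, about 1 mm off in x and y. I'll correct that and go down.

>>> {"op": "carry_out", "data": {"series": "0.001 0.001 -0.01 0;0 0 -0.015 0;0 0 -0.013 0;0 0 -0.004 0;0 0 -0.004 0;0 0 -0.003 0;0 0 -0.002 0;0 0 0 0"}}

```text
time: 15.95
tool_pos: [0.626, 0.0412, 0.1446]
tcp_rot: [-0.009, 3.141, -0.0]
wrist_force: [-0.3, -0.6, 0.2]
width: 0.096
grip_force: 61.4
```

>>> {"op": "carry_out", "data": {"series": "0 0 -0.002 0;0 0 -0.002 0;0 0 -0.002 0;0 0 0 0"}}

```text
time: 16.45
tool_pos: [0.6263, 0.0405, 0.1387]
tcp_rot: [-0.009, 3.141, -0.002]
wrist_force: [0.8, -3.2, 0.8]
width: 0.096
grip_force: 61.6
```

>>> {"op": "carry_out", "data": {"series": "0 -0.0005 -0.001 0;0 0 -0.001 3;0 0 -0.001 -6;0 0 -0.001 6;0 0 -0.001 -6;0 0 -0.001 6;0 0 -0.001 -6;0 0 -0.001 6;0 0 -0.001 -6;0 0 -0.001 3;0 0 0 0"}}

```text
time: 17.82
tool_pos: [0.6259, 0.0402, 0.1283]
tcp_rot: [0.009, -3.142, 0.001]
wrist_force: [-0.0, -3.5, 0.6]
width: 0.097
grip_force: 61.5
```

>>> {"op": "carry_out", "data": {"series": "0 0 -0.001 3;0 0 -0.001 -6;0 0 -0.001 6;0 0 -0.001 -6;0 0 -0.001 6;0 0 -0.001 -6;0 0 -0.001 6;0 0 0 -6;0 0 0 3;0 0 0 0"}}

```text
time: 19.08
tool_pos: [0.6262, 0.0402, 0.1216]
tcp_rot: [-0.008, 3.141, -0.001]
wrist_force: [0.9, -3.6, 1.8]
width: 0.097
grip_force: 61.6
```

>>> {"op": "carry_out", "data": {"series": "0 -0.0005 -0.001 3;0 0 -0.001 -6;0 0 -0.001 6;0 0 0 -6;0 0 0 3;0 0 0 0"}}

```text
time: 19.82
tool_pos: [0.6269, 0.04, 0.1209]
tcp_rot: [-0.007, 3.139, -0.0]
wrist_force: [-2.1, -4.3, 10.9]
width: 0.091
grip_force: 62.8
```

Run:
```python
from h import *
s=bot.read_state();print(s['tool_pos'].round(4),s['wrist_force'].round(1),s['torque'].round(2))
im,d,K,T=cam('wrist');P=cloud(d,K,T)
hsv=cv2.cvtColor(im,cv2.COLOR_BGR2HSV); H,S,V=hsv[...,0],hsv[...,1],hsv[...,2]
m=(d>0)&(abs(P[...,0]-.624)<.05)&(abs(P[...,1]-.04)<.05)&((H<6)|(H>174))&(S>100)&(V>40)
Q=P[m];print(len(Q),Q.min(0).round(4),Q.max(0).round(4),np.percentile(Q[:,2],[1,5,50,90,95,99]).round(4))
```

```text
[0.6269 0.04   0.1209] [-2.1 -4.3 10.9] [-0.85  0.5  -0.08]
1354 [0.6103 0.0351 0.1009] [0.6418 0.0456 0.157 ] [0.1035 0.1109 0.1443 0.1453 0.1457 0.1547]
```

>>> {"op": "carry_out", "data": {"series": "-0.0001 -0.0001 0 -6;-0.0001 -0.0001 0 -6;0 0 0 -6;-0.0001 -0.0001 0 -6;0 0 0 -6;-0.0001 -0.0001 0 -6;0 0 0 -6;-0.0001 -0.0001 0 -6;0 0 0 -6;-0.0001 -0.0001 0 -6;0 0 0 -6;-0.0001 -0.0001 0 -6;0 0 0 -6;-0.0001 -0.0001 0 -6;0 0 0 -5;0 0 0 -3;0 0 0 0"}}

```text
time: 22.0
tool_pos: [0.6249, 0.0393, 0.1208]
tcp_rot: [-2.255, -2.187, 0.001]
wrist_force: [-5.2, -3.7, 11.8]
width: 0.095
grip_force: 63.5
```

Run:
```python
from h import *
s=bot.read_state();print(s['q'].round(3),s['tool_pos'].round(4),s['tcp_rot'].round(3),s['wrist_force'].round(1),s['torque'].round(3))
r=R.from_rotvec(s['tcp_rot']).as_matrix();print(np.degrees(np.arctan2(r[1,0],r[0,0])))
```

```text
[ 0.023  0.251  1.811 -0.     1.08   0.054] [0.6249 0.0393 0.1208] [-2.255e+00 -2.187e+00  1.000e-03] [-5.2 -3.7 11.8] [-0.795  1.128  0.108]
88.24373378998598
```

>>> {"op": "carry_out", "data": {"series": "0 0 0 -2;0 0 0 -2;0 0 0 -2;0 0 0 0;0 0 0 0"}}

```text
time: 22.62
tool_pos: [0.6247, 0.0393, 0.1207]
tcp_rot: [-2.366, -2.067, 0.001]
wrist_force: [-5.0, -3.9, 13.3]
width: 0.094
grip_force: 63.6
```

```bash
cat > t.py <<'E'
from h import *
s=bot.read_state();print(s['tool_pos'].round(4),s['wrist_force'].round(1),s['torque'].round(3))
r=R.from_rotvec(s['tcp_rot']).as_matrix();print(np.degrees(np.arctan2(r[1,0],r[0,0])))
im,d,K,T=cam('wrist');P=cloud(d,K,T)
hsv=cv2.cvtColor(im,cv2.COLOR_BGR2HSV); H,S,V=hsv[...,0],hsv[...,1],hsv[...,2]
m=(d>0)&(abs(P[...,0]-.624)<.05)&(abs(P[...,1]-.04)<.05)&(P[...,2]>.141)&(P[...,2]<.148)&((H<6)|(H>174))&(S>100)&(V>40)
Q=P[m];print(len(Q),np.median(Q,0),cv2.minAreaRect(Q[:,:2].astype(np.float32)*1000))
cv2.imwrite('pics/t.png',im)
E
python3 t.py
```

```text
[0.6247 0.0393 0.1207] [-5.  -3.9 13.3] [-0.859  1.159  0.137]
82.274527537033
912 [0.62596987 0.04351889 0.14462426] ((626.0274047851562, 41.306522369384766), (30.067136764526367, 10.23612117767334), 82.01649475097656)
```

>>> {"op": "carry_out", "data": {"series": "0 0 0 -2;0 0 0 -2;0 0 0 0;0 0 0 0"}}

```text
time: 23.18
tool_pos: [0.6247, 0.0394, 0.1208]
tcp_rot: [-2.436, -1.983, 0.001]
wrist_force: [-5.6, -3.7, 12.2]
width: 0.1
grip_force: 63.7
```

```bash
python3 t.py; python3 chk.py scene; python3 -c "
import cv2,numpy as np;a=cv2.imread('pics/t.png');b=cv2.imread('pics/last_scene.png')[150:300,180:380];cv2.imwrite('pics/f.png',np.hstack([cv2.resize(a,(400,300)),cv2.resize(b,(400,300))]))"
```

```text
[0.6247 0.0394 0.1208] [-5.6 -3.7 12.2] [-0.732  1.225  0.334]
78.30772962638068
908 [0.62614644 0.04343112 0.14463897] ((626.2459716796875, 41.170204162597656), (30.666019439697266, 10.199134826660156), 79.1716537475586)
[0.6247 0.0394 0.1208] [-5.6 -3.8 12.1] [-0.8   1.26  0.39]
scene green 251 ((506.32073974609375, 165.65386962890625), (82.77202606201172, 97.05770874023438), 3.5907704830169678) [462.2 115.6  31.7] [547.7 212.4  90.4]
scene side 110 ((489.9937744140625, 216.38253784179688), (119.81782531738281, 12.264907836914062), 4.582465171813965) [430.8 205.5   9.2] [549.9 221.   37.5]
```

View pics/f.png

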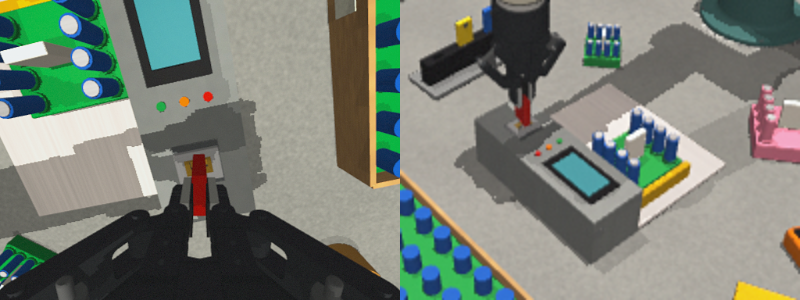

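The key is turned a quarter and hard on its stop, since the torque jumped to about 0.35 N m. It is still fully home and gripped, and the carrier is still in its corner.

```bash
python3 -c "
from workcell import bot
print(bot.finish_job())"
```

```text
the job is handed in; nothing more can be done
None
```

The job is handed in: the carrier sits squarely against both stops and released, and the red key is fully home, turned clockwise to its stop and still gripped; nothing else was handled, at about 23 s of the 72 s limit.

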